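Index the turntable and peel the top tray off the stack

ROBOT

A 7-joint arm with a two-finger parallel gripper is mounted at the origin on the work surface. World frame = base frame: x ahead of the robot, y to its left, z up, the work surface at z = 0. Lengths are in m, angles in degrees, forces in N, time in s.
With the tool pointing down it reaches from about 0.425 to 0.875 m from the base axis. Payload 4.7 kg.
Tool frame: the origin (TCP) lies on the centre line of the jaws, within the pads' length; the fingertips stand 8 mm ahead of it and the grasp point (between the pads) lies 11 mm behind it; z points along the fingers, y is the direction in which the jaws open and shut (so a half turn about z gives the same grasp; the last joint's range is limited). The gripper opens to 87 mm and grips with 3 to 60 N. Pads are 19 mm wide; open, the fingers measure 117 mm over their backs; the gripper's body (75 mm by 190 mm) begins 51 mm behind the grasp point.
Start: joints at [0.808, 18.392, -4.016, 83.108, 1.295, 78.541, -3.26], TCP at [0.65, -0, 0.231] pointing down, gripper open.
Joint ranges: [-163.93, 163.93], [-17.29, 119.83], [-79.2, 71.16], [3.27, 140.29], [-89.18, 269.18], [5.43, 117.66], [-154.24, 154.24]. Speed limits (degrees/s): [147.25, 147.25, 180, 180, 180, 180, 180].

INTERFACE

Orientations are given as [roll, pitch, yaw] about the fixed x, y, z axes, in that order (R = Rz(yaw) Ry(pitch) Rx(roll)).
In Python, from cell import env gives the robot as it stands. The module is installed in compiled form; this text tells all that it offers.
- The arm moves only by the tool move_arm, never from a script. Its argument "steps" is a list of rows, each a list of 2 entries, a list of its own where there are three numbers: the shift along the tool's x, y, z in m, then the turn about the tool's z in rad. A call has 1 to 20 rows; each row is the pose to reach, as a shift and turn from the pose commanded when the call began, along the tool's axes at that moment; what a row does not reach only later rows make up. A row lasts 1/8 s, in which the tool goes at most 62.5 mm and 10.7 degrees, less where a joint would pass 70% of its speed; a pose out of reach is approached as far as the arm can. A call with a gripper value outside its range is refused whole. "hand" is the closure, from -1 (fully open) to 1 (shut), set as the call begins (left out, the last holds). The fingers move at their own pace and stop on an object; "squeeze" is the grip in N (left out, the last holds). Time passes only in rows, so rows that repeat a pose let the fingers close. It gives the time, the measured TCP pose, the force and the opening at its end, in the units of the state.
- env.get_obs(): the state, without advancing time (a new reading comes with each control period).
- env.read_camera(name): name is "scene" or "side" or "wrist"; returns (picture, depth): 420x560x3 uint8, red, green, blue; 420x560 float32, m along the optical axis (not along the pixel's ray), 0 where there is no reading.
- env.calibration(name): a dict with "intrinsics" (3x3 intrinsics, pixels), "position" and "orientation" of the camera in the world; the wrist camera has in their place "mount" (4x4, takes a point from camera to tool coordinates, whose origin is the TCP and whose axes are the flange's). Camera axes: x right, y up, looking along -z (the intrinsics and any distortion apply to the point x, -y, -z); pixel columns grow to the right and rows downward; lengths in m; the calibration is good to about 2 mm. A picture is of the moment at which its call begins: read the wrist's pose just before it. calibration takes no time and is no camera call.
- env.sign_off(): hands the job in, once; it reports no verdict.
Trained networks look in the newest picture that a camera, given by its name, has taken for a name from the list of things; names that differ only in an ending like _2 or _b are one class to them, and where a whole thing is asked for, a point or a joint stands for the part that bears it (a point fixed in the world has none). Each returns a list of dicts, best first, with "conf" (0 to 1); they miss things now and then, are a little off and sometimes report something else, mostly with a low value. They report only what shows in the picture. A call takes as long as a camera call. They do not tell look-alikes from the thing itself.
- env.cut_out(camera, query): "region" (420x560 bool, what is visible of it) and "uv" ([column, row] in pixels, amid what is visible of it).
The state is a dict: "time_s": time; "qpos": joint angles; "joint_velocities": joint speeds; "effort": joint torques, N m; "tool_pos": TCP position; "tool_rot": TCP orientation; "force": force on the tool from outside, world axes, zero at the start; "wrist_torque": the same for the moment, N m; "grip_width": finger opening in m.
Only numpy, scipy, OpenCV 4.12 (cv2) and the standard library are available. Lean on these libraries where they do the work, as an engineer would, in place of code of your own. Each camera call takes 0.05 s, during which the arm holds its last target. There are 200 camera calls.

TASK

Turn the turntable anticlockwise by its upright post until it clicks into its notch. Then peel the top brass tray off the sticky nested stack by its corner lug: raise that corner first while the opposite corner still sits in the stack, then lift the tray clear, leaving the turntable in its notch and the other things on the bench alone. Finish holding the tray up still in the gripper, roughly level and about 15 cm above where it sat, touching nothing else; do not put it down.

Things in the scene. Friction and masses are not known exactly. Their poses are not given: they have to be found in the camera images.
- turntable: Fixed grey base of the turntable: 230 mm square plate on the bench. Origin on the turning axis at bench height; +x points to the spring plunger, whose block and knob stand 155 to 205 mm out and reach 65 mm above the bench.
- platter: Steel platter turning on the base, 260 mm across, top 56 mm above the bench; origin on the axis at bench height. In its notch its x axis lies along the base's x; it starts 0.8 to 1.5 rad clockwise of that. From 0.16 to 0.08 rad short of the notch a bump must be pushed past the plunger (3 to 8 N at the post), which then drops in; a stop lies 0.04 rad beyond. Elsewhere it turns easily (under 1 N) and stays put.
- post_top (a point): Centre of the top of the upright round steel post, 16 mm in diameter, 110 mm tall above the platter, used to turn it. It stands on the platter 115 mm from the turning axis, its top 166 mm above the bench. Its bearing from the axis is 45 degrees anticlockwise of the platter's x axis (so 135 degrees clockwise of the lug).
- tray: Loose top tray, brass, 140 mm square over its flat rim, 116 mm below it, 28 mm deep, 0.2 kg. Origin under the floor's centre, z up; -x points along the diagonal to the lug corner. Seated: origin 74 mm, rim top 102 mm above the bench, x along the platter's. Sprung dimples of the three lower trays, fixed to the platter, grip its skirt up to 14 mm above its underside: about 14 N to pull straight up, about half at the lug.
- lug (a point): Centre of the top of the upright brass lug on the tray's corner, on the tray's diagonal, 89 mm from the tray's centre and 68 mm above its underside. The lug is a bar 10 mm thick across the diagonal, 36 mm long along the diagonal, standing 40 mm above the rim; free on both sides to be gripped across its thickness from above.
- far_corner (a point): Bottom edge of the tray's corner opposite the lug, 80 mm from the tray's centre along its +x, at the height of its underside.
- collar: Bystander: loose steel collar, 68 mm across, 35 mm high, origin under its centre.
- sleeve: Bystander: loose upright perforated brass sleeve, 84 mm across, 130 mm high, origin under its centre.
- driver: Bystander: loose screwdriver lying on the bench, about 200 mm long, wooden handle.
Things that resemble listed ones, but are neither listed nor needed, are in the scene too. What is shaped like the tray but blue or turquoise is not meant.

How it is judged:
By the outcome, as a careful person would: the job done as asked, in the order asked, and still so for the second after the job is handed in, while the arm keeps its last pose, push and grip.
It also fails if it takes over 51 s, if anything falls off the work surface, if the arm or the gripper's body presses on something with over 40 N, if the wrist force passes 120 N, or if a joint passes its speed limit or range.

## Working session

There is one attempt and no reset: what is moved stays moved. The work goes in short steps, Python scripts to look and compute and a tool call to move; the robot and the scene stay as the last step left them, time stands still between calls to the robot, and variables do not carry over. Pictures are saved under pics/ and viewed, about 8 in all and at most 12, crops included, and the job is handed in when it is done.

Besides the shell and the picture viewer there is one more tool, called after ">>>" in YAML: its name, and indented under it one key for each argument. move_arm: Moves the arm, as the interface text tells. Its arguments: {"type":"object","properties":{"steps":{"type":"array"},"hand":{"type":"number"},"squeeze":{"type":"number"}},"required":["steps"]}

```bash
mkdir -p pics; cat > h.py <<'E'
import numpy as np, cv2
from scipy.spatial.transform import Rotation as R
from cell import env
def pose(cam):
    c=env.calibration(cam); K=np.array(c["intrinsics"])
    if cam=="wrist":
        o=env.get_obs(); T=np.eye(4); T[:3,:3]=R.from_euler('xyz',o["tool_rot"],degrees=True).as_matrix(); T[:3,3]=o["tool_pos"]
        return K,T@np.array(c["mount"]),c
    T=np.eye(4); q=np.array(c["orientation"])
    T[:3,:3]=q if q.shape==(3,3) else R.from_euler('xyz',q,degrees=True).as_matrix() if q.size==3 else None
    T[:3,3]=c["position"]; return K,T,c
def shot(cam,fn=None):
    K,T,c=pose(cam); im,d=env.read_camera(cam)
    if fn: cv2.imwrite("pics/"+fn,cv2.cvtColor(im,cv2.COLOR_RGB2BGR))
    v,u=np.mgrid[:420,:560]
    P=np.stack([(u-K[0,2])/K[0,0]*d,-(v-K[1,2])/K[1,1]*d,-d],-1)@T[:3,:3].T+T[:3,3]
    P[d==0]=np.nan
    return im,d,P
E
python3 - <<'E'
from h import *
for c in ("scene","side"):
    print({k:v for k,v in env.calibration(c).items()})
    im,d,P=shot(c,c+"0.png"); np.savez(c+"0.npz",im=im,P=P)
    for q in ("turntable","platter","post_top","tray","lug","collar","sleeve","driver"):
        for r in env.cut_out(c,q)[:3]:
            print(c,q,round(r["conf"],2),np.round(r["uv"]),r["region"].sum(),np.round(np.nanmedian(P[r["region"]],0),3))
print(env.calibration("wrist")); print(env.get_obs())
E
```

```text
{'intrinsics': array([[454.06891875,   0.        , 279.49976127],
       [  0.        , 454.06891875, 207.0442504 ],
       [  0.        ,   0.        ,   1.        ]]), 'position': array([1.15215567, 0.49121477, 1.07643807]), 'orientation': array([ 39.52210388,   0.1501741 , 122.01100326])}
scene turntable 0.9 [234. 277.] 1535 [0.677 0.063 0.011]
scene platter 0.73 [266. 261.] 3702 [0.615 0.114 0.055]
scene post_top 0.82 [267. 257.] 3891 [0.61  0.111 0.055]
scene post_top 0.31 [232. 278.] 1554 [0.676 0.063 0.011]
scene tray 0.91 [372. 197.] 1859 [0.232 0.244 0.006]
scene tray 0.89 [244. 143.] 894 [ 0.24  -0.235  0.005]
scene tray 0.81 [136. 241.] 2264 [ 0.737 -0.256  0.006]
scene lug 0.92 [447. 317.] 3007 [0.49  0.581 0.005]
scene lug 0.91 [268. 237.] 2330 [0.561 0.082 0.084]
scene lug 0.74 [244. 145.] 833 [ 0.239 -0.236  0.005]
scene collar 0.96 [160. 165.] 418 [ 0.472 -0.397  0.021]
scene sleeve 0.81 [370. 329.] 1789 [0.659 0.428 0.076]
scene driver 0.89 [384. 265.] 263 [0.443 0.383 0.022]
{'intrinsics': array([[407.99024797,   0.        , 280.68692885],
       [  0.        , 407.
[... 1371 characters left out ...]

{'time_s': 0.9, 'qpos': array([ 0.80767411, 18.39048356, -4.01601786, 83.10693499,  1.29496518,
       78.54031047, -3.26007773]), 'joint_velocities': array([-0.01952041,  0.00828993,  0.03651284,  0.01451085,  0.01906104,
        0.04390996, -0.1060368 ]), 'effort': array([-9.72989656e-04, -4.91097164e+01, -4.03759126e-01, -3.12768495e+01,
       -6.37215399e-02,  3.35796538e-02,  4.09972404e-05]), 'tool_pos': array([ 6.50029183e-01, -2.70820183e-05,  2.30608258e-01]), 'tool_rot': array([1.79992601e+02, 2.67645752e-03, 9.00009456e+01]), 'force': array([-0.36983067,  0.32768192,  0.34296171]), 'wrist_torque': array([-0.03511787, -0.04518191, -0.04870726]), 'grip_width': 0.08666807970768775}
```

View pics/scene0.png

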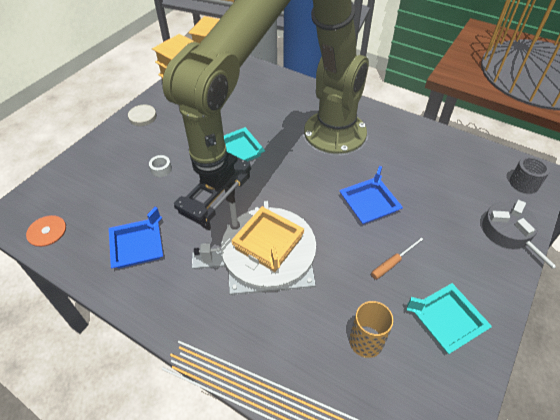

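View pics/side0.png

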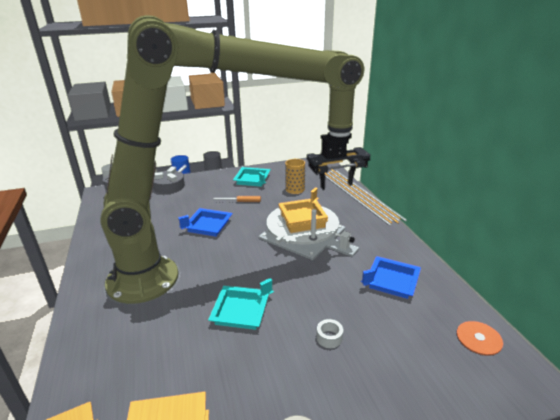

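The brass stack is at scene (268,237), with its lug near (275,258), the post near (234,210) and the plunger near (205,252). The look-alikes are blue trays at (136,241) and (372,197), and turquoise ones at (244,143) and (447,317); the brass one is the right choice. Next I measure.

```bash
python3 - <<'E'
from h import *
allP=[]
for c in ("scene","side"):
    z=np.load(c+"0.npz"); P=z["P"].reshape(-1,3); im=z["im"].reshape(-1,3).astype(int)
    near=np.hypot(P[:,0]-.58,P[:,1]-.10)<.26
    # platter: circle fit on outer boundary of z~.056
    m=near&(abs(P[:,2]-.056)<.004); Q=P[m][:,:2]
    h=cv2.convexHull(Q.astype(np.float32))[:,0]; 
    from scipy.optimize import least_squares
    # keep points near the circle
    s=least_squares(lambda p:np.hypot(h[:,0]-p[0],h[:,1]-p[1])-.13,[.58,.1],loss='soft_l1',f_scale=.003)
    print(c,"centre",s.x,np.round(np.sort(abs(s.fun))[::3],3)[:8],m.sum())
    ctr=s.x
    for name,lo,hi in (("rim",.096,.107),("lug/post .11-.175",.11,.175)):
        m=near&(P[:,2]>lo)&(P[:,2]<hi)&(np.hypot(P[:,0]-ctr[0],P[:,1]-ctr[1])<.14)
        ix=np.where(m)[0]
        yel=(im[ix,0]-im[ix,2])>60
        for nm,sel in (("brass",yel),("grey",~yel)):
            q=P[ix[sel]]
            if len(q): print(c,name,nm,len(q),np.round(np.median(q,0),3),np.round(q.min(0),3),np.round(q.max(0),3))
        if name=="rim":
            q=P[ix[yel]]; print("rect",cv2.minAreaRect(q[:,:2].astype(np.float32)*1000))
    r=np.hypot(P[:,0]-ctr[0],P[:,1]-ctr[1]); m=(r>.145)&(r<.215)&(P[:,2]>.035)&(P[:,2]<.08)&near
    q=P[m]; print("plunger",m.sum(),np.round(np.median(q,0),3),np.degrees(np.arctan2(*(np.median(q,0)[:2]-ctr)[::-1])))
a=cv2.imread("pics/scene0.png")[170:300,180:340]; b=cv2.imread("pics/side0.png")[180:270,240:380]
cv2.imwrite("pics/crop.png",np.vstack([cv2.resize(a,(480,390),interpolation=2),cv2.resize(b,(480,210*480//480),interpolation=2)]))
E
```

```text
scene centre [0.56752507 0.08439215] [0.    0.    0.    0.001 0.001 0.001 0.001 0.001] 2785
scene rim brass 930 [0.574 0.09  0.1  ] [0.494 0.013 0.096] [0.649 0.166 0.106]
scene rim grey 17 [ 0.569 -0.023  0.101] [ 0.561 -0.033  0.098] [0.642 0.164 0.107]
rect ((571.410400390625, 90.99757385253906), (153.8246307373047, 152.88247680664062), 88.6385498046875)
scene lug/post .11-.175 brass 83 [0.637 0.152 0.139] [0.618 0.131 0.111] [0.649 0.163 0.144]
scene lug/post .11-.175 grey 81 [ 0.569 -0.024  0.135] [ 0.556 -0.035  0.111] [0.645 0.152 0.161]
plunger 211 [ 0.679 -0.048  0.058] -49.951663683577074
side centre [0.56242164 0.07904332] [0.001 0.001 0.002 0.002 0.003 0.017 0.071] 1103
side rim brass 396 [0.556 0.081 0.102] [0.49  0.01  0.096] [0.645 0.158 0.106]
side rim grey 15 [ 0.558 -0.036  0.099] [ 0.553 -0.043  0.096] [0.647 0.147 0.105]
rect ((567.181884765625, 84.06959533691406), (150.0342559814453, 150.44224548339844), 87.85655212402344)
side lug/post .11-.175 brass 56 [0.621 0.136 0.136] [ 0.551 -0.033  0.112] [0.639 0.157 0.165]
side lug/post .11-.175 grey 81 [ 0.559 -0.035  0.136] [ 0.551 -0.042  0.11 ] [0.642 0.157 0.167]
plunger 153 [ 0.664 -0.061  0.057] -53.866269623038775
```

View pics/crop.png

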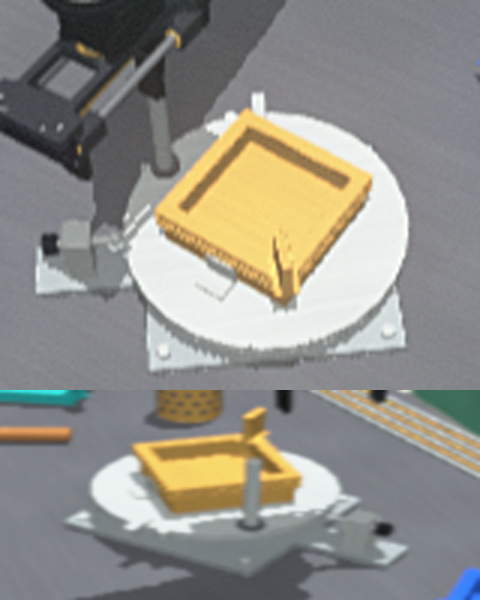

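The crop confirms it: the brass tray sits on the stack, the lug bears about 45°, the post about −91° and the plunger about −52°. So the platter must turn about 1.45 rad. I move above the post.

>>> move_arm:
  steps:
    - [[-0.01,-0.03,0.005],0]
    - [[-0.02,-0.06,0.01],0]
    - [[-0.029,-0.087,0.02],0]
    - [[-0.029,-0.087,0.02],0]
    - [[-0.029,-0.087,0.02],0]
  hand: -1
  squeeze: 20

```text
time_s: 1.52
tool_pos: [0.5637, -0.0287, 0.2111]
tool_rot: [179.9, -0.0, 90.0]
force: [0.4, -0.8, 0.0]
grip_width: 0.0868
```

```bash
python3 - <<'E'
from h import *
o=env.get_obs(); print(o["tool_pos"],o["tool_rot"],o["time_s"])
im,d,P=shot("wrist","w1.png"); np.savez("w1.npz",im=im,P=P)
Q=P.reshape(-1,3); I=im.reshape(-1,3).astype(int)
m=(abs(Q[:,2]-.166)<.005)&(np.hypot(Q[:,0]-.563,Q[:,1]+.029)<.025); print("post",m.sum(),np.nanmedian(Q[m],0),Q[m].min(0),Q[m].max(0))
m=(abs(Q[:,2]-.142)<.006)&(np.hypot(Q[:,0]-.63,Q[:,1]-.147)<.04); print("lug",m.sum(),Q[m].min(0) if m.any() else 0,Q[m].max(0) if m.any() else 0)
m=(abs(Q[:,2]-.102)<.004)&((I[:,0]-I[:,2])>40)&(np.hypot(Q[:,0]-.565,Q[:,1]-.082)<.13); print("rim",m.sum(),cv2.minAreaRect((Q[m][:,:2]*1000).astype(np.float32)))
E
```

```text
[ 0.56374117 -0.02870007  0.211138  ] [ 1.79912353e+02 -1.18996964e-02  9.00149575e+01] 1.525
post 425 [ 0.56231861 -0.0315063   0.16551578] [ 0.55478026 -0.03977876  0.16104672] [ 0.56981177 -0.02467657  0.16788483]
lug 0 0 0
rim 8828 ((565.2482299804688, 72.20308685302734), (119.8720474243164, 140.6170654296875), 88.32962036132812)
```

View pics/w1.png

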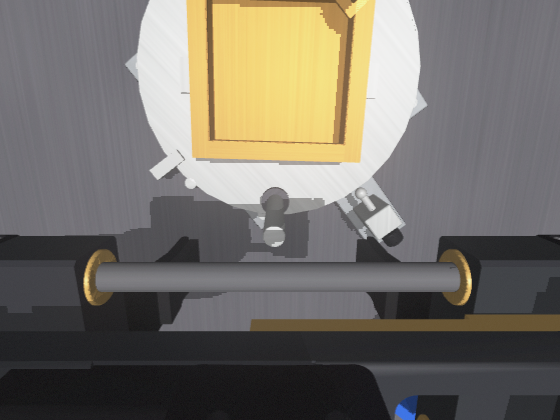

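>>> move_arm:
  steps:
    - [[-0.003,-0.001,0.03],0]
    - [[-0.003,-0.001,0.06],0]
    - [[-0.003,-0.001,0.081],0]
    - [[-0.003,-0.001,0.081],0]

```text
time_s: 2.08
tool_pos: [0.5615, -0.0315, 0.1279]
tool_rot: [-179.8, -0.0, 90.1]
force: [0.2, 1.2, 0.1]
grip_width: 0.0871
```

>>> move_arm:
  steps:
    - [[0,0,0],0]
    - [[0,0,0],0]
    - [[0,0,0],0]
    - [[0,0,0],0]
    - [[0,0,0],0]
  hand: 1
  squeeze: 15

```text
time_s: 2.7
tool_pos: [0.5621, -0.032, 0.1298]
tool_rot: [180.0, 0.0, 90.0]
force: [-0.6, -0.9, -0.0]
grip_width: 0.0452
```

```bash
python3 - <<'E'
from h import *
z=np.load("w1.npz");P=z["P"]; C=np.array([.566,.083])
q=P[205:245,360:408].reshape(-1,3); q=q[(q[:,2]>.05)&(q[:,2]<.07)]
r=q[:,:2]-C; rr=np.hypot(*r.T); b=np.degrees(np.arctan2(r[:,1],r[:,0]))
s=(rr>.155)&(rr<.21)
print(s.sum(),np.median(b[s]),b[s].min(),b[s].max(),rr[s].min(),rr[s].max())
o=env.get_obs(); p=o["tool_pos"][:2]; print(p,o["grip_width"],o["force"])
psi=np.radians(90); ex=np.array([np.cos(psi),np.sin(psi)]); ey=np.array([np.sin(psi),-np.cos(psi)])
for a in range(5,95,5):
    th=np.radians(a); Rm=np.array([[np.cos(th),-np.sin(th)],[np.sin(th),np.cos(th)]])
    d=Rm@(p-C)+C-p; print(a,np.round([d@ex,d@ey,-th],3))
E
```

```text
1128 -52.5084804596289 -57.69319985542913 -47.21354774032989 0.1551257878688239 0.2035186441414087
[ 0.56209555 -0.0320395 ] 0.0451823318290243 [-0.59036481 -0.91681097 -0.04539461]
5 [ 0.     0.01  -0.087]
10 [ 0.001  0.02  -0.175]
15 [ 0.003  0.03  -0.262]
20 [ 0.006  0.04  -0.349]
25 [ 0.009  0.049 -0.436]
30 [ 0.013  0.058 -0.524]
35 [ 0.019  0.067 -0.611]
40 [ 0.024  0.075 -0.698]
45 [ 0.031  0.082 -0.785]
50 [ 0.038  0.09  -0.873]
55 [ 0.046  0.096 -0.96 ]
60 [ 0.054  0.102 -1.047]
65 [ 0.063  0.107 -1.134]
70 [ 0.072  0.111 -1.222]
75 [ 0.081  0.114 -1.309]
80 [ 0.091  0.117 -1.396]
85 [ 0.101  0.118 -1.484]
90 [ 0.111  0.119 -1.571]
```

>>> move_arm:
  steps:
    - [[0,0,0],0]
    - [[0,0,0],0]
    - [[0,0,0],0]
    - [[0,0,0],0]
    - [[0,0,0],0]
    - [[0,0,0],0]

```text
time_s: 3.45
tool_pos: [0.5619, -0.032, 0.1295]
tool_rot: [-180.0, 0.0, 90.0]
force: [-0.2, -0.4, -0.3]
grip_width: 0.0156
```

>>> move_arm:
  steps:
    - [[0.0,0.01,0],-0.087]
    - [[0.001,0.02,0],-0.175]
    - [[0.003,0.03,0],-0.262]
    - [[0.006,0.04,0],-0.349]
    - [[0.009,0.049,0],-0.436]
    - [[0.013,0.058,0],-0.524]
    - [[0.019,0.067,0],-0.611]
    - [[0.024,0.075,0],-0.698]
    - [[0.031,0.082,0],-0.785]
    - [[0.038,0.09,0],-0.873]
    - [[0.046,0.096,0],-0.96]
    - [[0.054,0.102,0],-1.047]
    - [[0.063,0.107,0],-1.134]
    - [[0.072,0.111,0],-1.222]
    - [[0.072,0.111,0],-1.222]
    - [[0.072,0.111,0],-1.222]

```text
time_s: 5.45
tool_pos: [0.6725, 0.0402, 0.1295]
tool_rot: [180.0, -0.1, 159.9]
force: [-3.2, 2.1, 1.2]
grip_width: 0.0157
```

```bash
python3 - <<'E'
from h import *
o=env.get_obs(); print(o["tool_pos"],o["tool_rot"],o["grip_width"],o["force"])
p=o["tool_pos"][:2]; C=np.array([.566,.083]);v=p-C; print("bearing",np.degrees(np.arctan2(v[1],v[0])),np.hypot(*v))
psi=np.radians(o["tool_rot"][2]); ex=np.array([np.cos(psi),np.sin(psi)]); ey=np.array([np.sin(psi),-np.cos(psi)])
b0=np.arctan2(v[1],v[0])
for a in range(2,20,2):
    th=np.radians(a); Rm=np.array([[np.cos(th),-np.sin(th)],[np.sin(th),np.cos(th)]])
    d=Rm@v-v; print(a,np.round([d@ex,d@ey,-th],4))
E
```

```text
[0.67245944 0.04018296 0.12954534] [ 1.79996383e+02 -6.84801817e-02  1.59928523e+02] 0.015676655960880827 [-3.19655798  2.10810844  1.24049031]
bearing -21.909551739296838 0.1147471634285875
2 [-0.0001  0.004  -0.0349]
4 [ 0.      0.008  -0.0698]
6 [ 0.0002  0.012  -0.1047]
8 [ 0.0006  0.016  -0.1396]
10 [ 0.0011  0.02   -0.1745]
12 [ 0.0017  0.0239 -0.2094]
14 [ 0.0025  0.0279 -0.2443]
16 [ 0.0034  0.0318 -0.2793]
18 [ 0.0045  0.0356 -0.3142]
```

>>> move_arm:
  steps:
    - [[0,0.004,0],-0.035]
    - [[0,0.008,0],-0.07]
    - [[0.0002,0.012,0],-0.105]
    - [[0.0006,0.016,0],-0.14]

```text
time_s: 5.95
tool_pos: [0.6769, 0.0525, 0.1295]
tool_rot: [-179.7, -0.1, 168.1]
force: [-10.0, -5.8, 5.4]
grip_width: 0.0155
```

>>> move_arm:
  steps:
    - [[0,0.004,0],-0.035]
    - [[0,0.008,0],-0.07]
    - [[0.0002,0.011,0],-0.096]
    - [[0.0002,0.012,0],-0.105]
    - [[0.0002,0.012,0],-0.105]
    - [[0.0002,0.012,0],-0.105]

```text
time_s: 6.7
tool_pos: [0.6765, 0.0534, 0.1292]
tool_rot: [-179.0, -0.5, 173.6]
force: [-17.3, -17.0, 10.5]
grip_width: 0.0159
```

```bash
python3 - <<'E'
from h import *
o=env.get_obs(); print(o["tool_pos"],o["tool_rot"],o["grip_width"],o["force"])
p=o["tool_pos"][:2]; C=np.array([.566,.083]);v=p-C; print("bearing",np.degrees(np.arctan2(v[1],v[0])),np.hypot(*v))
E
```

```text
[0.67652581 0.05335978 0.12917563] [-178.98209715   -0.49193082  173.57797618] 0.01590151821333851 [-17.27152643 -17.04479497  10.54938388]
bearing -15.012053921191217 0.11443118926530803
```

```bash
python3 - <<'E'
from h import *
a=shot("scene")[0][140:320,150:350]; b=shot("side")[0][130:280,230:400]; w=shot("wrist")[0]
a=cv2.resize(a,(400,360)); b=cv2.resize(b,(400,353))[:240]; a=np.vstack([a,b]); w=cv2.resize(w,(400,300)); w=np.vstack([w,np.zeros((300,400,3),np.uint8)])
cv2.imwrite("pics/m2.png",np.hstack([a,w])[...,::-1])
print(env.get_obs()["wrist_torque"])
E
```

```text
[-3.33063793  3.21928812 -0.14891657]
```

View pics/m2.png

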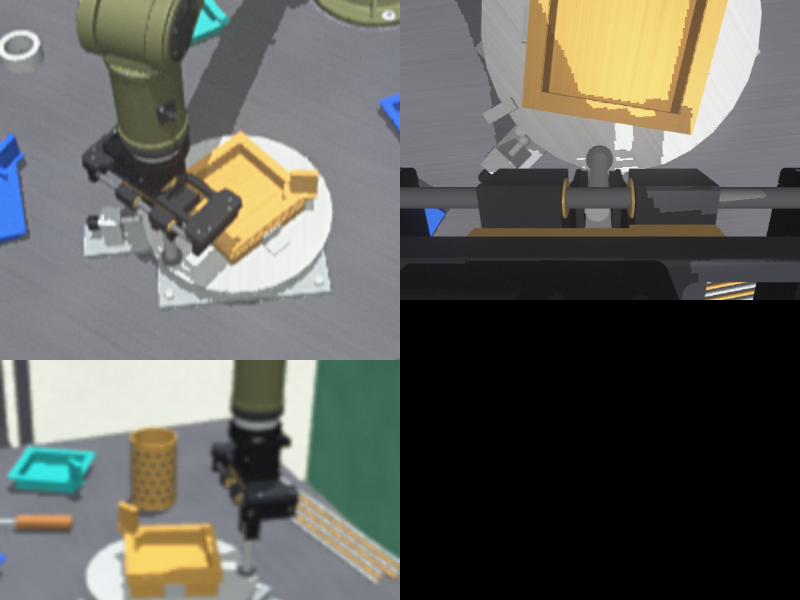

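The gripper holds the post with nothing else touching, at the bump by the plunger, but the force is higher than expected. I check the current state and the platter angle.

```bash
python3 - <<'E'
from h import *
o=env.get_obs(); print(o["time_s"],o["tool_pos"],o["tool_rot"],o["grip_width"],o["force"],o["wrist_torque"])
for c in ("scene","wrist"):
    im,d,P=shot(c); Q=P.reshape(-1,3); I=im.reshape(-1,3).astype(int)
    m=(abs(Q[:,2]-.102)<.004)&((I[:,0]-I[:,2])>40)&(np.hypot(Q[:,0]-.565,Q[:,1]-.082)<.13); print("rim",m.sum(),cv2.minAreaRect((Q[m][:,:2]*1000).astype(np.float32)))
    m=(abs(Q[:,2]-.166)<.004)&(np.hypot(Q[:,0]-.677,Q[:,1]-.053)<.03); print("post",m.sum(),np.nanmedian(Q[m],0))
E
```

```text
6.85 [0.67651796 0.05336545 0.12914263] [-178.9827714    -0.49232979  173.5787746 ] 0.01593550103570544 [-16.98636732 -18.08755162  11.18472041] [-3.33063793  3.21928812 -0.14891657]
rim 570 ((567.1699829101562, 91.40943145751953), (153.49124145507812, 144.25851440429688), 74.37374114990234)
post 2 [0.68222698 0.04236115 0.16771699]
rim 14765 ((585.9577026367188, 76.91018676757812), (141.31410217285156, 98.43850708007812), 74.99752807617188)
post 879 [0.67880441 0.05255947 0.16610298]
```

>>> move_arm:
  steps:
    - [[0.004,0,0],0]
    - [[0.004,0.0,0],0]
    - [[0.004,0.003,0],0]
    - [[0.004,0.003,0],0]

```text
time_s: 7.45
tool_pos: [0.6781, 0.059, 0.1294]
tool_rot: [-179.4, 0.2, 173.6]
force: [3.1, -6.1, -1.9]
grip_width: 0.0155
```

>>> move_arm:
  steps:
    - [[0.0,0.002,0],0]
    - [[0.0,0.004,0],0]
    - [[0.0,0.006,0],0]
    - [[0.0,0.006,0],0]

```text
time_s: 7.95
tool_pos: [0.6797, 0.0745, 0.1294]
tool_rot: [-179.9, 0.3, 174.1]
force: [4.9, -2.4, -3.5]
grip_width: 0.0154
```

>>> move_arm:
  steps:
    - [[0,0,0],0]
    - [[0,0,0],0]
    - [[0,0,0],0]
    - [[0,0,0],0]
  hand: -0.3

```text
time_s: 8.45
tool_pos: [0.6771, 0.0766, 0.1296]
tool_rot: [180.0, 0.0, 174.1]
force: [-0.6, -0.8, 0.2]
grip_width: 0.0479
```

```bash
python3 - <<'E'
from h import *
o=env.get_obs(); print(o["time_s"],o["tool_pos"],o["tool_rot"],o["grip_width"],o["force"])
for c in ("scene","wrist"):
    im,d,P=shot(c,c+"3.png"); Q=P.reshape(-1,3); I=im.reshape(-1,3).astype(int)
    m=(abs(Q[:,2]-.102)<.004)&((I[:,0]-I[:,2])>40)&(np.hypot(Q[:,0]-.565,Q[:,1]-.082)<.13); print("rim",m.sum(),cv2.minAreaRect((Q[m][:,:2]*1000).astype(np.float32)))
    m=(abs(Q[:,2]-.166)<.003)&(np.hypot(Q[:,0]-.68,Q[:,1]-.07)<.015); print("post",m.sum(),np.nanmean(Q[m],0),Q[m].min(0),Q[m].max(0))
E
```

```text
8.45 [0.67712418 0.07658519 0.12963824] [1.79998786e+02 7.54315587e-03 1.74078489e+02] 0.04790518776442602 [-0.57193286 -0.84001764  0.1558688 ]
rim 507 ((561.58642578125, 87.99999237060547), (149.14505004882812, 144.63890075683594), 81.00634765625)
post 12 [0.68122868 0.07428235 0.16576389] [0.67766024 0.05558901 0.16392011] [0.68426692 0.08089678 0.16795218]
rim 14795 ((589.9560546875, 80.32520294189453), (141.10740661621094, 91.09749603271484), 85.21793365478516)
post 770 [0.68049119 0.07297501 0.16566345] [0.67421564 0.06553217 0.16316285] [0.68786676 0.08071473 0.16748242]
```

View pics/wrist3.png

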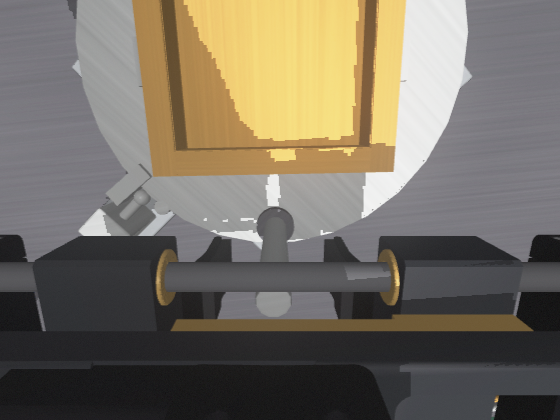

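The rim edge lies about 2.6° (0.046 rad) past the base diagonal. The platter is past the bump but resting at the stop, so I ease it back to the notch by closing the jaws at the notch position.

>>> move_arm:
  steps:
    - [[-0.004,-0.004,0],0]
    - [[-0.004,-0.008,0],0]
    - [[-0.004,-0.008,0],0]

```text
time_s: 8.93
tool_pos: [0.6804, 0.067, 0.1295]
tool_rot: [-180.0, -0.0, 174.0]
force: [0.3, 0.1, 0.0]
grip_width: 0.0563
```

>>> move_arm:
  steps:
    - [[0,0,0],0]
    - [[0,0,0],0]
    - [[0,0,0],0]
    - [[0,0,0],0]
    - [[0,0,0],0]
    - [[0,0,0],0]
    - [[0,0,0],0]
  hand: 1
  squeeze: 10

```text
time_s: 9.8
tool_pos: [0.6805, 0.0685, 0.1297]
tool_rot: [180.0, 0.0, 174.1]
force: [2.0, 2.7, -0.1]
grip_width: 0.0155
```

>>> move_arm:
  steps:
    - [[0,0,0],0]
    - [[0,0,0],0]
    - [[0,0,0],0]
    - [[0,0,0],0]
    - [[0,0,0],0]
    - [[0,0,0],0]
    - [[0,0,0],0]
  hand: -0.2

```text
time_s: 10.68
tool_pos: [0.6803, 0.068, 0.1296]
tool_rot: [-180.0, 0.0, 174.1]
force: [-0.4, -1.0, -0.6]
grip_width: 0.052
```

```bash
python3 - <<'E'
from h import *
o=env.get_obs(); print(o["time_s"],o["tool_pos"],o["tool_rot"],o["grip_width"],o["force"])
for c in ("wrist",):
    im,d,P=shot(c,c+"4.png"); Q=P.reshape(-1,3); I=im.reshape(-1,3).astype(int)
    m=(abs(Q[:,2]-.102)<.004)&((I[:,0]-I[:,2])>40)&(np.hypot(Q[:,0]-.565,Q[:,1]-.082)<.13); print("rim",m.sum(),cv2.minAreaRect((Q[m][:,:2]*1000).astype(np.float32)))
    m=(abs(Q[:,2]-.166)<.003)&(np.hypot(Q[:,0]-.68,Q[:,1]-.07)<.015); p=np.nanmean(Q[m],0); print("post",m.sum(),p,np.degrees(np.arctan2(p[1]-.083,p[0]-.566)))
E
```

```text
10.675 [0.68032423 0.06797058 0.12958447] [-1.79995441e+02  4.86358289e-03  1.74053646e+02] 0.052041888990078465 [-0.39221294 -1.0116657  -0.59882388]
rim 14492 ((591.7689819335938, 79.05964660644531), (141.07423400878906, 87.53878021240234), 82.70442962646484)
post 483 [0.68199045 0.06710692 0.1656617 ] -7.802115320974129
```

View pics/wrist4.png

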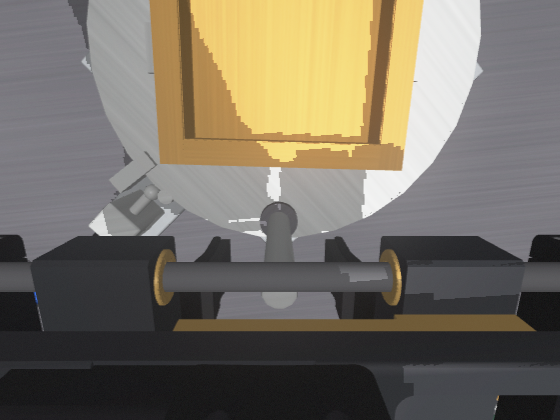

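The platter is in its notch: the rim edge is parallel to the base diagonal within about 0.5° and the rim angle is 82.7°. Now I rise and go above the lug.

>>> move_arm:
  steps:
    - [[0,0,-0.04],0]
    - [[0,0,-0.09],0]
    - [[0.01,0,-0.1],0]
    - [[0.05,0.015,-0.1],0.15]
    - [[0.09,0.03,-0.1],0.3]
    - [[0.13,0.045,-0.1],0.45]
    - [[0.16,0.06,-0.1],0.6]
    - [[0.177,0.067,-0.1],0.75]
    - [[0.177,0.067,-0.1],0.809]
    - [[0.177,0.067,-0.1],0.809]
    - [[0.177,0.067,-0.1],0.809]

```text
time_s: 12.1
tool_pos: [0.5111, 0.1527, 0.2291]
tool_rot: [-180.0, -0.0, 127.7]
force: [0.2, 0.0, -0.7]
grip_width: 0.052
```

```bash
python3 - <<'E'
from h import *
o=env.get_obs(); print(o["time_s"],o["tool_pos"],o["tool_rot"],o["grip_width"],o["force"])
im,d,P=shot("wrist","w5.png"); Q=P.reshape(-1,3)
m=(abs(Q[:,2]-.142)<.005)&(np.hypot(Q[:,0]-.512,Q[:,1]-.153)<.035)
r=cv2.minAreaRect((Q[m][:,:2]*1000).astype(np.float32)); print("lug",m.sum(),Q[m].mean(0),r)
psi=np.radians(o["tool_rot"][2]); ex=np.array([np.cos(psi),np.sin(psi)]); ey=np.array([np.sin(psi),-np.cos(psi)])
dd=np.array(r[0])/1000-o["tool_pos"][:2]; print("shift",dd@ex,dd@ey)
im,d,P=shot("scene"); Q=P.reshape(-1,3); I=im.reshape(-1,3).astype(int)
m=(abs(Q[:,2]-.102)<.004)&((I[:,0]-I[:,2])>40)&(np.hypot(Q[:,0]-.565,Q[:,1]-.082)<.13); print("rim",m.sum(),cv2.minAreaRect((Q[m][:,:2]*1000).astype(np.float32)))
m=(Q[:,2]>.11)&((I[:,0]-I[:,2])>40)&(np.hypot(Q[:,0]-.512,Q[:,1]-.153)<.035); print("lug scene",m.sum(),Q[m].mean(0) if m.any() else 0)
E
```

```text
12.1 [0.511059   0.1526629  0.22913412] [-1.79964984e+02 -6.41842708e-03  1.27736288e+02] 0.052007214757139326 [ 0.21902787  0.03303254 -0.70305986]
lug 570 [0.51101628 0.15394798 0.14161618] ((511.58013916015625, 153.40887451171875), (9.722793579101562, 36.05092239379883), 37.636451721191406)
shift 0.0002709916629932719 0.0008686951791398431
rim 777 ((566.1824951171875, 89.92127990722656), (150.0128173828125, 143.74838256835938), 82.15980529785156)
lug scene 294 [0.51660325 0.15749634 0.38326563]
```

View pics/w5.png

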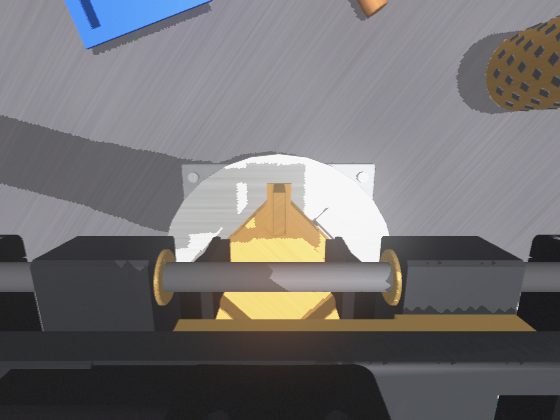

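>>> move_arm:
  steps:
    - [[0,0.001,0.04],0]
    - [[0,0.001,0.08],0]
    - [[0,0.001,0.1],0]
    - [[0,0.001,0.111],0]
    - [[0,0.001,0.111],0]
    - [[0,0.001,0.111],0]

```text
time_s: 12.95
tool_pos: [0.5128, 0.1538, 0.1196]
tool_rot: [179.9, 0.0, 127.7]
force: [0.2, 0.4, -0.0]
grip_width: 0.0522
```

>>> move_arm:
  steps:
    - [[0,0,0],0]
    - [[0,0,0],0]
    - [[0,0,0],0]
    - [[0,0,0],0]
    - [[0,0,0],0]
    - [[0,0,0],0]
    - [[0,0,0],0]
    - [[0,0,0],0]
  hand: 1
  squeeze: 22

```text
time_s: 13.95
tool_pos: [0.5119, 0.1535, 0.1186]
tool_rot: [-180.0, 0.0, 127.7]
force: [-1.1, -0.4, 1.1]
grip_width: 0.0096
```

>>> move_arm:
  steps:
    - [[-0.0005,0,-0.002],0]
    - [[-0.001,0,-0.004],0]
    - [[-0.002,0,-0.006],0]
    - [[-0.0025,0,-0.008],0]
    - [[-0.003,0,-0.01],0]
    - [[-0.003,0,-0.01],0]
    - [[-0.003,0,-0.01],0]

```text
time_s: 14.82
tool_pos: [0.5138, 0.1509, 0.1288]
tool_rot: [-180.0, 0.0, 127.7]
force: [-0.9, -0.7, -6.5]
grip_width: 0.01
```

```bash
cat > tilt.py <<'E'
from h import *
o=env.get_obs(); print(o["time_s"],o["tool_pos"],o["tool_rot"],o["grip_width"],o["force"],o["wrist_torque"])
u=np.array([np.cos(np.radians(127.7)),np.sin(np.radians(127.7))])
for c in ("scene","side"):
    im,d,P=shot(c); r=[x for x in env.cut_out(c,"tray")]
    Q=P.reshape(-1,3); I=im.reshape(-1,3).astype(int)
    m=((I[:,0]-I[:,2])>50)&(np.hypot(Q[:,0]-.566,Q[:,1]-.083)<.135)&(Q[:,2]>.07)
    q=Q[m]; s=(q[:,:2]-[.566,.083])@u
    # upper rim profile along the diagonal
    for lo,hi in ((-.1,-.08),(-.08,-.06),(-.06,-.04),(-.02,0),(0,.02),(.02,.04),(.04,.06),(.06,.09),(.09,.12)):
        k=(s>lo)&(s<hi)
        if k.sum()>8: print(c,lo,hi,k.sum(),np.round(np.percentile(q[k,2],[50,85,97]),3))
E
python3 tilt.py
```

```text
14.825 [0.51378607 0.15093024 0.1288281 ] [-1.79983678e+02  1.46668481e-02  1.27677541e+02] 0.009989441017940023 [-0.91832811 -0.65198102 -6.5409099 ] [-0.05301547  0.37107686 -0.06983012]
scene -0.1 -0.08 60 [0.098 0.101 0.103]
scene -0.08 -0.06 164 [0.099 0.102 0.104]
scene -0.06 -0.04 254 [0.089 0.102 0.104]
scene -0.02 0 442 [0.081 0.104 0.106]
scene 0 0.02 450 [0.082 0.105 0.107]
scene 0.02 0.04 363 [0.084 0.106 0.109]
scene 0.04 0.06 279 [0.095 0.109 0.208]
scene 0.06 0.09 60 [0.093 0.109 0.191]
side -0.1 -0.08 44 [0.094 0.101 0.103]
side -0.08 -0.06 93 [0.097 0.103 0.104]
side -0.06 -0.04 100 [0.097 0.104 0.105]
side -0.02 0 180 [0.085 0.105 0.108]
side 0 0.02 185 [0.085 0.107 0.109]
side 0.02 0.04 155 [0.087 0.107 0.11 ]
side 0.04 0.06 132 [0.095 0.109 0.113]
side 0.06 0.09 149 [0.11  0.145 0.22 ]
side 0.09 0.12 11 [0.111 0.115 0.12 ]
```

It is peeling as asked: the far rim is still at 0.102 m and the lug side is up. I continue.

>>> move_arm:
  steps:
    - [[-0.0005,0,-0.002],0]
    - [[-0.001,0,-0.004],0]
    - [[-0.002,0,-0.006],0]
    - [[-0.0025,0,-0.008],0]
    - [[-0.003,0,-0.008],0]
    - [[-0.003,0,-0.008],0]

```text
time_s: 15.78
tool_pos: [0.5159, 0.149, 0.1374]
tool_rot: [180.0, 0.0, 127.7]
force: [-1.7, -1.3, -2.7]
grip_width: 0.0099
```

```bash
python3 tilt.py
```

```text
15.775 [0.51589233 0.14900177 0.13742847] [1.79958985e+02 1.83476942e-02 1.27696100e+02] 0.009915273550540699 [-1.7032633  -1.31958457 -2.73054117] [-0.20528488  0.71468574 -0.13752122]
scene -0.1 -0.08 61 [0.098 0.101 0.102]
scene -0.08 -0.06 164 [0.099 0.102 0.104]
scene -0.06 -0.04 260 [0.092 0.104 0.106]
scene -0.02 0 448 [0.084 0.107 0.11 ]
scene 0 0.02 462 [0.087 0.109 0.112]
scene 0.02 0.04 365 [0.09  0.112 0.115]
scene 0.04 0.06 273 [0.096 0.116 0.216]
scene 0.06 0.09 78 [0.092 0.117 0.204]
scene 0.09 0.12 10 [0.216 0.232 0.241]
side -0.1 -0.08 45 [0.092 0.1   0.102]
side -0.08 -0.06 96 [0.098 0.104 0.106]
side -0.06 -0.04 102 [0.096 0.106 0.108]
side -0.02 0 187 [0.087 0.109 0.112]
side 0 0.02 198 [0.088 0.11  0.113]
side 0.02 0.04 179 [0.092 0.113 0.116]
side 0.04 0.06 140 [0.1   0.116 0.218]
side 0.06 0.09 140 [0.118 0.153 0.227]
side 0.09 0.12 12 [0.121 0.124 0.128]
```

>>> move_arm:
  steps:
    - [[0,0,0],0]
    - [[0,0,0],0]
    - [[0,0,0],0]
  squeeze: 60

```text
time_s: 16.35
tool_pos: [0.5159, 0.1491, 0.1372]
tool_rot: [180.0, 0.0, 127.7]
force: [-3.9, -1.1, 3.1]
grip_width: 0.0099
```

>>> move_arm:
  steps:
    - [[0,0,-0.003],0]
    - [[0,0,-0.006],0]
    - [[0,0,-0.009],0]
    - [[0,0,-0.012],0]
    - [[0,0,-0.015],0]
    - [[0,0,-0.018],0]
    - [[0,0,-0.021],0]
    - [[0,0,-0.025],0]
    - [[0,0,-0.03],0]
    - [[0,0,-0.035],0]
    - [[0,0,-0.04],0]
    - [[0,0,-0.04],0]

```text
time_s: 17.85
tool_pos: [0.516, 0.1489, 0.1771]
tool_rot: [179.9, 0.0, 127.7]
force: [0.1, -0.7, -2.3]
grip_width: 0.0095
```

```bash
python3 tilt.py
```

```text
17.85 [0.51604652 0.14892702 0.17714941] [1.79940203e+02 3.20867144e-02 1.27703340e+02] 0.009499991080493389 [ 0.12041071 -0.66848226 -2.29270184] [ 0.14163633  0.02711634 -0.00096056]
scene -0.1 -0.08 90 [0.096 0.134 0.136]
scene -0.08 -0.06 219 [0.131 0.137 0.139]
scene -0.06 -0.04 318 [0.115 0.139 0.141]
scene -0.02 0 516 [0.12  0.143 0.146]
scene 0 0.02 525 [0.122 0.146 0.149]
scene 0.02 0.04 436 [0.125 0.15  0.153]
scene 0.04 0.06 341 [0.129 0.154 0.258]
scene 0.06 0.09 164 [0.09  0.1   0.157]
scene 0.09 0.12 28 [0.095 0.258 0.263]
side -0.1 -0.08 52 [0.095 0.134 0.136]
side -0.08 -0.06 144 [0.11  0.136 0.139]
side -0.06 -0.04 157 [0.119 0.139 0.142]
side -0.02 0 258 [0.12  0.142 0.146]
side 0 0.02 248 [0.123 0.146 0.15 ]
side 0.02 0.04 208 [0.127 0.15  0.153]
side 0.04 0.06 175 [0.137 0.155 0.259]
side 0.06 0.09 179 [0.156 0.183 0.265]
side 0.09 0.12 16 [0.161 0.163 0.168]
```

>>> move_arm:
  steps:
    - [[0,0,-0.005],0]
    - [[0,0,-0.015],0]
    - [[0,0,-0.03],0]
    - [[0,0,-0.045],0]
    - [[0,0,-0.06],0]
    - [[0,0,-0.075],0]
    - [[0,0,-0.09],0]
    - [[0,0,-0.1],0]
    - [[0,0,-0.105],0]
    - [[0,0,-0.105],0]
    - [[0,0,-0.105],0]
    - [[0,0,-0.105],0]
    - [[0,0,-0.105],0]

```text
time_s: 19.68
tool_pos: [0.5155, 0.1488, 0.2812]
tool_rot: [-180.0, -0.0, 127.7]
force: [0.2, 1.4, -2.2]
grip_width: 0.0098
```

```bash
sed -i 's/Q\[:,2\]>.07/Q[:,2]>.2/' tilt.py; python3 tilt.py; python3 - <<'E'
from h import *
a=shot("scene")[0][100:310,120:400]; b=shot("side")[0][100:310,170:450]
cv2.imwrite("pics/fin.png",np.vstack([cv2.resize(a,(400,300)),cv2.resize(b,(400,300))])[...,::-1])
im,d,P=shot("scene"); Q=P.reshape(-1,3); I=im.reshape(-1,3).astype(int)
m=(Q[:,2]>.08)&(Q[:,2]<.105)&((I[:,0]-I[:,2])>40)&(np.hypot(Q[:,0]-.565,Q[:,1]-.082)<.13); print("lower rim",m.sum(),cv2.minAreaRect((Q[m][:,:2]*1000).astype(np.float32)) if m.sum()>9 else 0)
E
```

```text
19.675 [0.51552259 0.14877545 0.28124873] [-1.79971446e+02 -1.02811571e-02  1.27699274e+02] 0.009795037729793267 [ 0.17051498  1.41447922 -2.17645106] [0.13502723 0.05934467 0.02843722]
scene -0.1 -0.08 44 [0.237 0.239 0.24 ]
scene -0.08 -0.06 151 [0.239 0.241 0.243]
scene -0.06 -0.04 254 [0.235 0.243 0.245]
scene -0.02 0 462 [0.225 0.248 0.251]
scene 0 0.02 487 [0.227 0.251 0.253]
scene 0.02 0.04 387 [0.231 0.254 0.256]
scene 0.04 0.06 291 [0.253 0.259 0.362]
scene 0.06 0.09 55 [0.259 0.263 0.344]
side -0.1 -0.08 20 [0.239 0.24  0.24 ]
side -0.08 -0.06 76 [0.239 0.242 0.244]
side -0.06 -0.04 94 [0.24  0.244 0.246]
side -0.02 0 162 [0.23  0.25  0.252]
side 0 0.02 167 [0.23  0.252 0.255]
side 0.02 0.04 160 [0.233 0.255 0.258]
side 0.04 0.06 140 [0.247 0.26  0.372]
side 0.06 0.09 146 [0.262 0.292 0.371]
side 0.09 0.12 9 [0.268 0.27  0.275]
lower rim 675 ((566.4775390625, 85.75662994384766), (143.21881103515625, 143.19583129882812), 82.71084594726562)
```

View pics/fin.png

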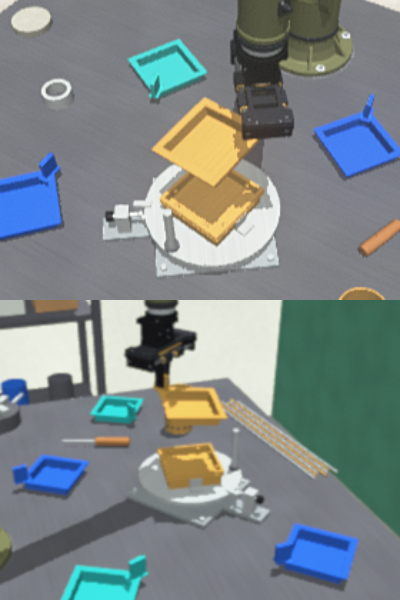

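The tray is held about 15 cm up with a stable tilt of about 8°, and the lower stack is still at 82.7°, in the notch. I hand in.

```bash
python3 -c "
from cell import env
print(env.sign_off())"
```

```text
the job is handed in; nothing more can be done
None
```

The job is handed in: the turntable is in its notch and the brass tray is held up in the gripper, about 15 cm above its seat and touching nothing. The clock stood at about 20 s.

- **Turntable:** I turned it by its post, and it stuck on the bump at first. The gripper was pulling sideways on the post, with about 24 N on the tool. Once I eased that pull off, it went over, but to the stop about 0.045 rad too far, so I brought it back to the notch. After the tray was lifted, the lower stack was still at 82.7°; I estimate the notch at about 82.5°.
- **Peel:** The lug corner rose about 18 mm while the far rim stayed at 0.102 m, with about 6.5 N at the wrist. I then gripped at 60 N and lifted it clear.
- **Last check:** The tray's rim centre is about 0.148 m above where it sat. It is not quite level: it tilts about 8° with the lug corner high, and that did not change between the last two looks.
- **Other things on the bench:** The arm stayed clear of the collar, sleeve and driver, and nothing looked moved in the last pictures. I did not measure their positions again.

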